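# Find the hand stamp with the tired spring

### The arm

A 6-joint arm with a two-finger parallel gripper is mounted at the origin on the work surface. World frame = base frame: x ahead of the robot, y to its left, z up, the work surface at z = 0. Lengths are in mm, angles in rad, forces in N, time in s.
With the tool pointing down it reaches from about 300 to 775 mm from the base axis. Payload 14.6 kg.
Tool frame: the origin (TCP) lies at the very end of the fingers, on their centre line; the grasp point (between the pads) lies 19 mm behind it; z points along the fingers, y is the line along which they close (so a half turn about z gives the same grasp; the last joint's range is limited). The gripper opens to 94 mm and grips with 3 to 60 N. Pads are 16 mm wide; open, the fingers measure 119 mm over their backs; the gripper's body (75 mm by 177 mm) begins 78 mm behind the grasp point.
Start: joints at [-1.359, 0.3, 1.521, -0, 1.321, -0.067], TCP at [151.354, -528.754, 205.446] pointing down, gripper open.
Joint ranges: [-3.03, 3.03], [-0.79, 2.21], [0.23, 2.52], [-1.04, 4.18], [0, 3.07], [-2.55, 2.55]. Speed limits (rad/s): [2.22, 2.22, 2.57, 3.14, 3.14, 3.14].

### API

Orientations are given as [roll, pitch, yaw] about the fixed x, y, z axes, in that order (R = Rz(yaw) Ry(pitch) Rx(roll)).
In Python, from cell import read_state, viewer, manip, models gives the robot as it stands.
- The arm moves only by the tool carry_out, never from a script. Its argument "deltas" is a list of rows, each an object with "dp": the shift along the tool's x, y, z in mm, a list of three; "roll": the turn about the tool's z in degrees; "gripper": the opening, from -1 (shut) to 1 (fully open), so that 0 is half open. In form: [{"dp": [tx, ty, tz], "roll": roll, "gripper": gripper}, ...]. A call has 1 to 12 rows; each row is the pose to reach, as a shift and turn from the pose commanded when the call began, along the tool's axes at that moment; what a row does not reach only later rows make up. A row lasts 1/12 s, in which the tool goes at most 41.7 mm and 7.16 degrees, less where a joint would pass 70% of its speed; a pose out of reach is approached as far as the arm can. A call with a gripper value outside its range is refused whole. The fingers move at their own pace and stop on an object; "newtons" is the grip in N (left out, the last holds). Time passes only in rows, so rows that repeat a pose let the fingers close. It gives the time, the measured TCP pose, the force, the opening and the grip force at its end, in the units of the state.
- read_state(): the state, without advancing time (a new reading comes with each control period).
- viewer.camera(name): name is "scene" or "top"; returns the picture (480x640x3 uint8, red, green, blue); there is no depth.
- viewer.camera_params(name): a dict with "fovy" (degrees; the focal length in pixels is half the picture's height over the tangent of half this angle, whatever the lens; pixels are square), "cx", "cy" (the principal point, pixels), "eye" and "attitude" of the camera in the world. Camera axes: x right, y up, looking along -z (the intrinsics and any distortion apply to the point x, -y, -z); pixel columns grow to the right and rows downward; lengths in mm; the calibration is good to about 2 mm. A picture is of the moment at which its call begins. camera_params takes no time and is no camera call.
- manip.sign_off(): hands the job in; it is judged then, once.
Trained networks look in the newest picture that a camera, given by its name, has taken for a name from the list of things; names that differ only in an ending like _2 or _b are one class to them, and where a whole thing is asked for, a point or a joint stands for the part that bears it (a point fixed in the world has none). Each returns a list of dicts, best first, with "p" (0 to 1); they miss things now and then, are a little off and sometimes report something else, mostly with a low value. They report only what shows in the picture. A call takes as long as a camera call. They do not tell look-alikes from the thing itself.
- models.cut_out(camera, label): "region" (480x640 bool, what is visible of it) and "box" ([left, top, right, bottom] in pixels, round what is visible of it).
The state is a dict: "clock": time; "joints": joint angles; "qd": joint speeds; "effort": joint torques, N m; "eef_pos": TCP position; "eef_rot": TCP orientation; "wrist_force": force on the tool from outside, world axes, zero at the start; "moment": the same for the moment, N m; "finger_gap": finger opening in mm; "finger_force": force on a finger pad.
Only numpy, scipy, OpenCV 4.12 (cv2) and the standard library are available. Lean on these libraries where they do the work, as an engineer would, in place of code of your own. Each camera call takes 0.05 s, during which the arm holds its last target. There are 200 camera calls.

### The job

One of the four look-alike self-inking stamps on the desk mat has a tired return spring. Squeeze stamps straight down where they stand, about 8 mm as for a normal imprint and never hard down to the stop, until you have felt the one that pushes back with only about half the force of the others; squeeze that one too before moving it. Then set it gently and upright in the empty repair tray and let go, leaving the other stamps and everything else standing where they are.

Things in the scene. Friction and masses are not known exactly. Their poses are not given: they have to be found in the camera images.
- stamp_1_mid (a point): Middle of one of four look-alike self-inking stamps standing upright on the mat, 74 mm tall: grey foot 32 x 52 x 6 mm, slim grey core, black sprung cap on top, 28 mm (stamp's x) x 42 mm (its y) x 42 mm tall. z is up. This point is 37 mm above the underside and 37 mm below the cap's flat top; the cap reaches from 5 mm below it upwards. It can be pinched across the 28 mm and lifted by the cap.
- stamp_1_top (a point): Centre of the flat top of the cap of stamp_1, moving with the cap: 74 mm above the underside when the cap is up, 66 mm when squeezed 8 mm (a normal imprint), 60 mm on its stop. Any cap starts to move at about 2 N. At 8 mm a sound stamp pushes back with 9.5 to 13 N, the tired one with only 5 to 6.5 N (and its cap rests 0.1 mm low, too little to see). Which one is tired cannot be seen.
- stamp_1: Foot of stamp_1; origin at the centre of its underside, axes as its middle point. The whole stamp weighs 130 to 200 g.
- stamp_2_mid (a point): The same point of another of the four look-alike stamps: same shape, size and axes.
- stamp_2_top (a point): Centre of the flat top of the cap of stamp_2, moving with the cap: 74 mm above the underside when the cap is up, 66 mm when squeezed 8 mm (a normal imprint), 60 mm on its stop.
- stamp_2: Foot of stamp_2; origin at the centre of its underside, axes as its middle point. The whole stamp weighs 130 to 200 g.
- stamp_3_mid (a point): The same point of another of the four look-alike stamps: same shape, size and axes.
- stamp_3_top (a point): Centre of the flat top of the cap of stamp_3, moving with the cap: 74 mm above the underside when the cap is up, 66 mm when squeezed 8 mm (a normal imprint), 60 mm on its stop.
- stamp_3: Foot of stamp_3; origin at the centre of its underside, axes as its middle point. The whole stamp weighs 130 to 200 g.
- stamp_4_mid (a point): The same point of another of the four look-alike stamps: same shape, size and axes.
- stamp_4_top (a point): Centre of the flat top of the cap of stamp_4, moving with the cap: 74 mm above the underside when the cap is up, 66 mm when squeezed 8 mm (a normal imprint), 60 mm on its stop.
- stamp_4: Foot of stamp_4; origin at the centre of its underside, axes as its middle point. The whole stamp weighs 130 to 200 g.
- tray: The empty repair tray: a shallow open cardboard tray, 140 mm (its x) x 130 mm (its y) outside, 28 mm high, walls and floor 4 mm thick, fixed to the table left of the mat. Origin at the centre of its underside, z up.
- mat: Thin grey desk mat fixed to the table, 300 mm (its x) x 490 mm (its y), 3 mm thick; origin at the centre of its underside. The stamps stand in a loose row along its y, about 124 mm apart.
- key_ring: Bystander on the mat's near part: steel ring 44 mm across with a brass key along its y, 4 mm high.
- ink: Bystander on the mat's far part: small ink bottle, 26 mm across, 50 mm high.
- tape: Bystander on the mat's near part: roll of tape lying flat, 52 mm across, 18 mm high.
- stapler: Bystander beyond the mat: stapler 35 x 140 mm, 44 mm high.
- mug: Bystander beyond the tray: white mug 80 mm across, 95 mm high.
- glue: Bystander beyond the mat: white glue bottle 36 mm across, 100 mm high.
- envelopes: Bystander beyond the mat: squared-up stack of small brown envelopes, about 90 x 60 mm, 24 mm high.
There are look-alikes about, which are no part of the job. Leave any green or turquoise look-alike of the stamp_3 alone.

How it is judged:
By the outcome, as a careful person would: the job done as asked, in the order asked, and still so for the second after the job is handed in, with the robot touching nothing.
It also fails if it takes over 72 s, if anything falls off the work surface, if the arm or the gripper's body presses on something with over 40 N, if the wrist force passes 120 N, or if a joint passes its speed limit or range.

## Working session

There is one attempt and no reset: what is moved stays moved. The work goes in short steps, Python scripts to look and compute and a tool call to move; the robot and the scene stay as the last step left them, time stands still between calls to the robot, and variables do not carry over. Pictures are saved under pics/ and viewed, at most 10 in all, crops included, and the job is handed in when it is done.

Besides the shell and the picture viewer there is one more tool, called after "Request:" in YAML: its name, and indented under it one key for each argument. carry_out: Moves the arm, as the interface text tells. Its arguments: {"type":"object","properties":{"deltas":{"type":"array"},"newtons":{"type":"number"}},"required":["deltas"]}

```bash
ls; mkdir -p pics; python3 - <<'E'
from cell import read_state, viewer, manip, models
import cv2
print(read_state())
for c in("top","scene"):
    im=viewer.camera(c); cv2.imwrite(f"pics/{c}0.png",im[...,::-1]); print(c,viewer.camera_params(c))
    for l in ("stamp_1","stamp_1_mid","tray","mat"):
        for d in models.cut_out(c,l): print(c,l,round(d["p"],2),d["box"],d["region"].sum())
E
```

```text
pics
{'clock': 0.0, 'joints': array([-1.35856363e+00,  3.00488786e-01,  1.52161731e+00, -2.11938349e-06,
        1.32071471e+00, -6.65781769e-02]), 'qd': array([-0.00049862,  0.0011564 ,  0.0007011 ,  0.00054159, -0.00078035,
       -0.00062428]), 'effort': array([-1.36297320e-03, -5.31805944e+01, -3.52735555e+01,  7.07765669e-02,
        2.44184292e-02, -9.08290872e-05]), 'eef_pos': array([ 151.3154502 , -528.4815405 ,  204.86131396]), 'eef_rot': array([-3.14036709e+00, -7.96591743e-05,  2.78811348e-01]), 'wrist_force': array([0.00828098, 0.06085243, 0.68441332]), 'moment': array([-0.01333286, -0.01000829,  0.04768479]), 'finger_force': 0.0, 'finger_gap': 93.91671298303014}
top {'fovy': 44.61268151260311, 'cx': 324.7731513108328, 'cy': 247.14656583864485, 'eye': array([ 379.14926608,   18.40691888, 1090.419429  ]), 'attitude': array([ 0.18343556, -0.00616533, -1.59217432])}
top stamp_1 0.87 [400.9, 94.5, 424.4, 133.3] 696
top stamp_1 0.86 [167.0, 369.7, 203.2, 400.9] 631
top stamp_1 0.83 [408.8, 305.2, 442.2, 327.7] 597
top stamp_1 0.82 [279.1, 282.9, 313.8, 307.7] 574
top stamp_1 0
[... 615 characters left out ...]
69.8, 141.7, 286.3, 179.9] 456
scene stamp_1 0.93 [375.9, 210.0, 402.1, 247.8] 882
scene stamp_1 0.71 [281.9, 157.4, 303.8, 204.3] 687
scene stamp_1 0.68 [275.1, 201.3, 296.2, 243.9] 665
scene stamp_1 0.65 [128.0, 316.4, 172.5, 371.1] 1470
scene stamp_1 0.64 [172.9, 263.1, 207.5, 315.6] 1272
scene stamp_1 0.58 [228.7, 227.1, 261.0, 278.4] 1050
scene stamp_1 0.55 [377.9, 352.7, 424.4, 408.4] 1731
scene stamp_1_mid 0.79 [127.9, 315.0, 170.8, 367.9] 1489
scene tray 0.96 [327.8, 159.1, 412.7, 210.1] 2666
scene tray 0.41 [126.7, 315.6, 163.5, 353.0] 973
scene mat 0.7 [57.1, 197.4, 355.6, 435.6] 28535
scene mat 0.62 [288.1, 355.1, 351.4, 448.5] 2941
scene mat 0.37 [347.1, 297.5, 419.5, 350.8] 2232
```

View pics/top0.png

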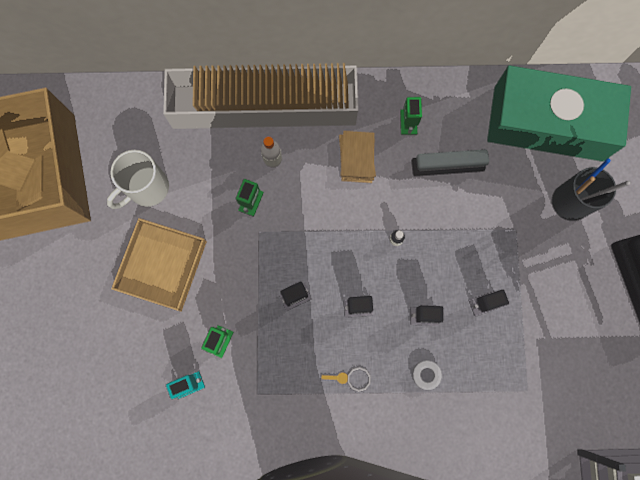

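View pics/scene0.png

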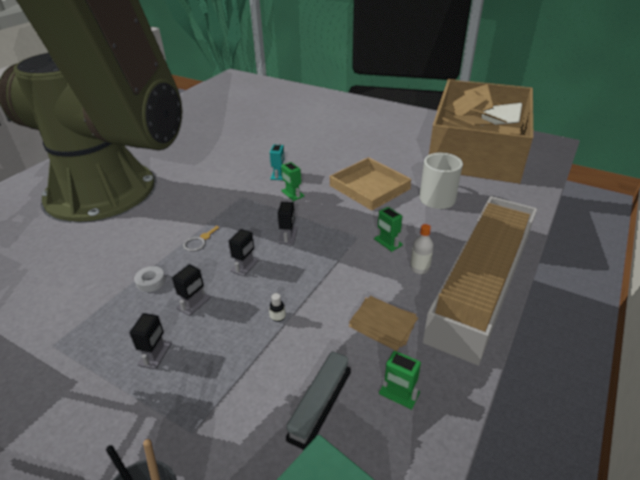

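The wanted things are the four black stamps on the mat in top, at (294,294), (360,304), (429,314) and (492,300). The look-alikes to leave alone are green at (248,197), (412,115) and (216,341), and turquoise at (185,386). The tray is at (160,264), brown and empty.

```bash
cat > h.py <<'E'
from cell import read_state, viewer, manip, models
import cv2, numpy as np
from scipy.spatial.transform import Rotation as Ro
from scipy.optimize import minimize
def proj(c,P):
    p=viewer.camera_params(c); R=Ro.from_euler("xyz",p["attitude"]).as_matrix()
    q=(np.asarray(P,float)-p["eye"])@R; f=240/np.tan(np.radians(p["fovy"])/2)
    return np.c_[p["cx"]+f*q[:,0]/-q[:,2], p["cy"]-f*q[:,1]/-q[:,2]]
def ground(c,u,z):
    p=viewer.camera_params(c); R=Ro.from_euler("xyz",p["attitude"]).as_matrix(); f=240/np.tan(np.radians(p["fovy"])/2)
    d=R@np.array([(u[0]-p["cx"])/f,-(u[1]-p["cy"])/f,-1]); return p["eye"]+d*(z-p["eye"][2])/d[2]
def box(x,y,a,sx,sy,z0,z1):
    b=np.array([[i*sx/2,j*sy/2] for i in(-1,1) for j in(-1,1)]); r=np.array([[np.cos(a),-np.sin(a)],[np.sin(a),np.cos(a)]])
    b=b@r.T+[x,y]; return np.vstack([np.c_[b,[z]*4] for z in(z0,z1)])
def hullmask(pts,S=4):
    m=np.zeros((480*S,640*S),np.uint8); h=cv2.convexHull(np.round((np.asarray(pts)+.5)*S).astype(np.int32)); cv2.fillConvexPoly(m,h,1); return m
def fit(masks,x0,dims):
    H={c:hullmask(np.argwhere(m)[:,::-1]) for c,m in masks.items()}
    def cost(v):
        s=0
        for c,h in H.items():
            g=hullmask(proj(c,box(*v[:2],v[2]/50,*dims))); s-=(g&h).sum()/(g|h).sum()
        return s
    best=min((minimize(cost,[*x0,a*50],method="Nelder-Mead",options=dict(initial_simplex=np.array([[*x0,a*50],[x0[0]+8,x0[1],a*50],[x0[0],x0[1]+8,a*50],[*x0,a*50+10]]),xatol=.1,fatol=1e-4,maxiter=90)) for a in np.arange(0,np.pi,np.pi/4)),key=lambda r:r.fun)
    return best.x[:2],(best.x[2]/50+np.pi/2)%np.pi-np.pi/2,best.fun/len(H)
def go(x,y,z,yaw=None):
    "dp and roll from the present pose to a target TCP, tool down, grip line yaw mod pi"
    s=read_state(); R=Ro.from_euler("xyz",s["eef_rot"]).as_matrix(); d=R.T@(np.array([x,y,z])-s["eef_pos"])
    r=None
    if yaw is not None:
        g=np.arctan2(R[1,1],R[0,1]); r=-np.degrees((yaw-g+np.pi/2)%np.pi-np.pi/2)
    return d.round(1),r
E
cat > m.py <<'E'
from h import *
ims={c:cv2.imread(f"pics/{c}0.png") for c in("top","scene")}
tops=[(294,294),(360,304),(429,314),(492,300)]; scn=[(286,216),(241,245),(187,282),(148,332)]
for i in range(4):
    x0=ground("top",tops[i],70)[:2]; M={}
    for c,u in(("top",tops[i]),("scene",scn[i])):
        d=(ims[c].max(2)<55).astype(np.uint8); n,l=cv2.connectedComponents(d,connectivity=4)
        w=l[u[1]-6:u[1]+7,u[0]-6:u[0]+7]; k=np.bincount(w[w>0]).argmax(); M[c]=cv2.morphologyEx((l==k).astype(np.uint8),cv2.MORPH_OPEN,np.ones((3,3)))
    for ms in (M,{"top":M["top"]}): 
        p,a,s=fit(ms,x0,(28,42,35,77)); print(i,[int(m.sum()) for m in ms.values()],p.round(1),round(a,3),round(s,3),proj("scene",[[*p,77]]).round())
M={}
for c in ims:
    viewer.camera(c); M[c]=models.cut_out(c,"tray")[0]["region"]
p,a,s=fit(M,ground("top",(160,264),14)[:2],(140,130,0,28)); print("tray",p,a,s)
for c in ims:
    cv2.polylines(ims[c],[cv2.convexHull(proj(c,box(*p,a,140,130,0,28)).astype(np.float32)).astype(int)],True,(0,0,255))
cv2.imwrite("pics/crop1.png",cv2.resize(ims["top"][200:400,110:530],None,fx=1.9,fy=1.9))
E
python3 m.py
```

```text
0 [379, 421] [487.8  64.4] 0.499 -0.868 [[286. 207.]]
0 [379] [488.6  64.4] 0.374 -0.87 [[286. 207.]]
1 [366, 516] [466.7 -51.5] 0.249 -0.826 [[240. 236.]]
1 [366] [466.7 -51.1] -0.029 -0.824 [[241. 236.]]
2 [313, 620] [ 447.6 -171.7] 0.098 -0.815 [[187. 272.]]
2 [313] [ 447.7 -172.6] 0.1 -0.807 [[186. 272.]]Traceback (most recent call last):
  File "m.py", line 10, in <module>
    p,a,s=fit(ms,x0,(28,42,35,77)); print(i,[int(m.sum()) for m in ms.values()],p.round(1),round(a,3),round(s,3),proj("scene",[[*p,77]]).round())
          ~~~^^^^^^^^^^^^^^^^^^^^^
  File "h.py", line 24, in fit
    best=min((minimize(cost,[*x0,a*50],method="Nelder-Mead",options=dict(initial_simplex=np.array([[*x0,a*50],[x0[0]+8,x0[1],a*50],[x0[0],x0[1]+8,a*50],[*x0,a*50+10]]),xatol=.1,fatol=1e-4,maxiter=90)) for a in np.arange(0,np.pi,np.pi/4)),key=lambda r:r.fun)
  File "h.py", line 24, in <genexpr>
    best=min((minimize(cost,[*x0,a*50],method="Nelder-Mead",options=dict(initial_simplex=np.array([[*x0,a*50],[x0[0]+8,x0[1],a*50],[x0[0],x0[1]+8,a*50],[*x0,a*50+10]]),xatol=.1,fatol=1e-4,maxiter=90)) for a in np.arange(0,np.pi,np.pi/4)),key=lambda r:r.fun)
              ~~~~~~~~^^^^^^^^^^^^^^^^^^^^^^^^^^^^^^^^^^^^^^^^^^^^^^^^^^^^^^^^^^^^^^^^^^^^^^^^^^^^^^^^^^^^^^^^^^^^^^^^^^^^^^^^^^^^^^^^^^^^^^^^^^^^^^^^^^^^^^^^^^^^^^^^^^^^^^^^^^^^^^^^^^^^^^^^^^^^^^^^^^
    res = _minimize_neldermead(fun, x0, args, callback, bounds=bounds,
                               **options)
    fxr = func(xr)
    fx = function(np.copy(x), *(wrapper_args + args))
  File "h.py", line 22, in cost
    g=hullmask(proj(c,box(*v[:2],v[2]/50,*dims))); s-=(g&h).sum()/(g|h).sum()
               ~~~~^^^^^^^^^^^^^^^^^^^^^^^^^^^^^
  File "h.py", line 6, in proj
    p=viewer.camera_params(c); R=Ro.from_euler("xyz",p["attitude"]).as_matrix()
ValueError: time passes only in moves, steps and waits
```

```bash
sed -i 's/^def proj/import functools\ncp=functools.cache(lambda c: viewer.camera_params(c))\ndef proj/; s/p=viewer.camera_params(c)/p=cp(c)/' h.py
python3 - <<'E'
s=open('m.py').read()
s=s.replace("for ms in (M,","for ms in (M,{'scene':M['scene']},").replace("p,a,s=fit(ms,","p,a,s=fit(ms,",1)
s=s.replace("<55)","<60)").replace("cv2.MORPH_OPEN,np.ones((3,3))","cv2.MORPH_OPEN,np.ones((2,2))")
s=s.replace('M={}\nfor c in ims:','np.set_printoptions(linewidth=200)\nprint(ims["top"].max(2)[294:326,410:446:1])\nM={}\nfor c in ims:')
s=s.replace('cv2.imwrite("pics/crop1.png",cv2.resize(ims["top"][200:400,110:530],None,fx=1.9,fy=1.9))','''
cut=lambda c,u,r=16:cv2.resize(ims[c][u[1]-r:u[1]+r,u[0]-r:u[0]+r],(200,200),interpolation=cv2.INTER_NEAREST)
t=cv2.resize(ims["top"][210:320,100:220],(218,200))
cv2.imwrite("pics/crop1.png",np.vstack([np.hstack([cut("top",u,20) for u in tops]),np.hstack([cut("scene",u,26) for u in scn])]))''')
open('m.py','w').write(s)
E
python3 m.py
```

```text
0 [386, 443] [488.2  63.6] 0.436 -0.832 [[285. 207.]]
0 [443] [492.8  60.5] 0.515 -0.902 [[287. 208.]]
0 [386] [486.1  62.6] 0.455 -0.881 [[284. 207.]]
1 [390, 582] [466.5 -53.1] 0.079 -0.802 [[240. 236.]]
1 [582] [472.6 -56.1] 0.324 -0.895 [[241. 238.]]
1 [390] [464.1 -53.2] 0.051 -0.837 [[239. 236.]]
2 [418, 674] [ 448.2 -173.5] -0.01 -0.811 [[186. 273.]]
2 [674] [ 450.2 -173.6] 0.204 -0.864 [[187. 273.]]
2 [418] [ 445.6 -175.4] 0.092 -0.805 [[184. 273.]]
3 [441, 995] [ 467.9 -287.8] 0.291 -0.802 [[143. 324.]]
3 [995] [ 475.9 -289.6] 0.553 -0.887 [[146. 327.]]
3 [441] [ 466.9 -286.6] 0.261 -0.868 [[143. 323.]]
[[102 103  96 ... 125 130 131]
 [101 103  97 ... 125 130 132]
 [107 109 108 ... 127 130 133]
 ...
 [ 85 107 120 ... 122 120 123]
 [102 113 125 ... 120 118 123]
 [125 127 126 ... 120 119 124]]
tray [551.46569613 315.21714907] -0.3349572280761377 -0.9742108506209353
```

View pics/crop1.png

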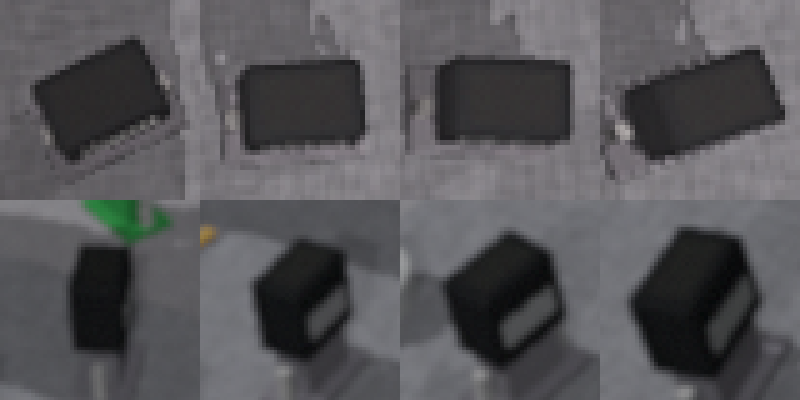

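```bash
python3 - <<'E'
s=open('h.py').read()
s=s.replace("H={c:hullmask(np.argwhere(m)[:,::-1]) for c,m in masks.items()}","H={c:hullmask(np.argwhere(m)[:,::-1]/4-.375) for c,m in masks.items()}")
s=s.replace("maxiter=90","maxiter=150")
s+='''
def dark(im,u,t):
    g=cv2.resize(im.max(2),None,fx=4,fy=4,interpolation=cv2.INTER_CUBIC)
    n,l=cv2.connectedComponents(cv2.morphologyEx((g<t).astype(np.uint8),cv2.MORPH_OPEN,np.ones((9,9))),connectivity=4)
    w=l[u[1]*4-24:u[1]*4+24,u[0]*4-24:u[0]*4+24]; return l==np.bincount(w[w>0]).argmax()
'''
open('h.py','w').write(s)
E
cat > m2.py <<'E'
from h import *
ims={c:cv2.imread(f"pics/{c}0.png") for c in("top","scene")}
tops=[(294,294),(360,304),(429,314),(492,300)]; scn=[(286,216),(241,245),(187,282),(148,332)]
for i in range(4):
    x0=ground("top",tops[i],70)[:2]; M={"top":dark(ims["top"],tops[i],72),"scene":dark(ims["scene"],scn[i],60)}
    for ms in (M,{"top":M["top"]},{"scene":M["scene"]}):
        p,a,s=fit(ms,x0,(28,42,35,77)); print(i,[int(m.sum()/16) for m in ms.values()],p.round(1),round(a,3),round(s,3))
        if len(ms)==2:
            for c in ms:
                cv2.polylines(ims[c],[cv2.convexHull(np.round(proj(c,box(*p,a,28,42,35,77))).astype(np.int32))],True,(0,0,255))
cut=lambda c,u,r=16:cv2.resize(ims[c][u[1]-r:u[1]+r,u[0]-r:u[0]+r],(200,200),interpolation=cv2.INTER_NEAREST)
cv2.imwrite("pics/crop2.png",np.vstack([np.hstack([cut("top",u,20) for u in tops]),np.hstack([cut("scene",u,26) for u in scn])]))
E
python3 m2.py
```

```text
0 [408, 443] [488.1  63.9] 0.448 -0.944
0 [408] [488.2  64.3] 0.428 -0.957
0 [443] [488.3  63.2] 0.46 -0.943
1 [403, 555] [467.1 -51.4] 0.121 -0.889
1 [403] [466.3 -51.3] 0.01 -0.925
1 [555] [466.5 -52.2] 0.298 -0.9
2 [437, 660] [ 447.9 -172.7] -0.02 -0.903
2 [437] [ 447.7 -173.1] -0.011 -0.915
2 [660] [ 447.5 -173.1] 0.076 -0.897
3 [462, 987] [ 468.9 -285.4] 0.302 -0.89
3 [462] [ 468.7 -285.3] 0.286 -0.96
3 [987] [ 472.8 -288.7] 0.545 -0.882
```

View pics/crop2.png

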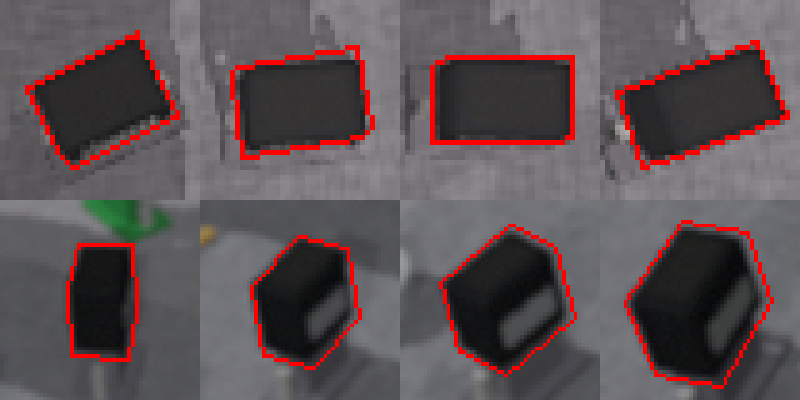

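The overlays sit on the four black caps in both views. The stamps are roughly at (488,64), (466.5,-51.5), (448,-173) and (469,-285), and the tray is at (551,315). I'll start with the nearest stamp.

```bash
python3 -c "
from h import *
print(go(468.8,-285.4,130,0.29)); print(read_state()['joints'])"
```

```text
(array([ 372.2, -146.6,   75.5]), np.float64(89.35819048612188))
[-1.35861222e+00  2.99892866e-01  1.52104038e+00  3.09671374e-05
  1.32072563e+00 -6.66218715e-02]
```

Request:
carry_out:
  deltas:
    - {"dp": [372, -147, 50], "roll": -90.6, "gripper": -1}
    - {"dp": [372, -147, 50], "roll": -90.6, "gripper": -1}
    - {"dp": [372, -147, 50], "roll": -90.6, "gripper": -1}
    - {"dp": [372, -147, 50], "roll": -90.6, "gripper": -1}
    - {"dp": [372, -147, 50], "roll": -90.6, "gripper": -1}
    - {"dp": [372, -147, 50], "roll": -90.6, "gripper": -1}
    - {"dp": [372, -147, 50], "roll": -90.6, "gripper": -1}
    - {"dp": [372, -147, 50], "roll": -90.6, "gripper": -1}
    - {"dp": [372, -147, 50], "roll": -90.6, "gripper": -1}
    - {"dp": [372, -147, 50], "roll": -90.6, "gripper": -1}
    - {"dp": [372, -147, 50], "roll": -90.6, "gripper": -1}
    - {"dp": [372, -147, 50], "roll": -90.6, "gripper": -1}

```text
clock: 1.7
eef_pos: [469.6, -283.6, 155.0]
eef_rot: [-3.141, -0.001, 1.788]
wrist_force: [0.0, 0.5, 0.4]
finger_gap: 17.5
finger_force: 0.0
```

```bash
python3 -c "
from h import *
print(go(468.8,-285.4,82,0.29)); print(read_state())"
```

```text
(array([-1.6, -1.1, 73. ]), np.float64(-4.179044030679649))
{'clock': 1.7, 'joints': array([-6.10137336e-01,  3.43240482e-01,  1.58542624e+00,  4.71072792e-05,
        1.21366210e+00, -8.27215609e-01]), 'qd': array([-3.56620391e-02, -1.36394462e-02,  7.54679462e-03, -2.80951193e-03,
       -3.19350368e-04, -1.50148903e+00]), 'effort': array([ 2.54527196e+00, -5.32008505e+01, -3.39843643e+01,  1.61316586e-01,
        3.01351212e-02,  3.40465911e+00]), 'eef_pos': array([ 469.59647869, -283.63366716,  154.96185815]), 'eef_rot': array([-3.14112680e+00, -5.71725157e-04,  1.78785798e+00]), 'wrist_force': array([0.02643558, 0.4943397 , 0.40235748]), 'moment': array([-0.04163995, -0.07461688, -0.00476262]), 'finger_force': 0.0, 'finger_gap': 17.507558879699033}
```

Request:
carry_out:
  deltas:
    - {"dp": [0, 0, 35], "roll": -4.5, "gripper": -1}
    - {"dp": [0, 0, 60], "roll": -4.5, "gripper": -1}
    - {"dp": [0, 0, 71], "roll": -4.5, "gripper": -1}
    - {"dp": [0, 0, 71], "roll": -4.5, "gripper": -1}
    - {"dp": [0, 0, 71], "roll": -4.5, "gripper": -1}
    - {"dp": [0, 0, 71], "roll": -4.5, "gripper": -1}

```text
clock: 2.2
eef_pos: [469.2, -285.6, 86.0]
eef_rot: [3.14, 0.002, 1.857]
wrist_force: [0.3, 0.4, 0.3]
finger_gap: -0.0
finger_force: 0.0
```

```bash
python3 -c "
from h import *
print(go(468.8,-285.4,82,0.29)); print(read_state())"
```

```text
(array([ 0.3, -0.4,  4. ]), np.float64(-0.22269094057973593))
{'clock': 2.2, 'joints': array([-6.13426452e-01,  4.24644873e-01,  1.64779620e+00,  2.61705306e-05,
        1.06696523e+00, -8.99551202e-01]), 'qd': array([ 0.00042329, -0.00788737,  0.00030285, -0.00035   , -0.00435926,
       -0.00131485]), 'effort': array([ 8.64066562e-03, -5.45619142e+01, -3.02509260e+01,  2.93622434e-02,
        6.38237083e-02,  9.06571280e-03]), 'eef_pos': array([ 469.20958965, -285.56990865,   86.04097869]), 'eef_rot': array([3.14021486e+00, 1.69774449e-03, 1.85690730e+00]), 'wrist_force': array([0.30871197, 0.39165219, 0.29869891]), 'moment': array([-0.01667609, -0.05790218, -0.0044638 ]), 'finger_force': 0.0, 'finger_gap': -0.02407021250196216}
```

Request:
carry_out:
  deltas:
    - {"dp": [0, 0, 5], "roll": 0, "gripper": -1}
    - {"dp": [0, 0, 8], "roll": 0, "gripper": -1}
    - {"dp": [0, 0, 11], "roll": 0, "gripper": -1}
    - {"dp": [0, 0, 13], "roll": 0, "gripper": -1}
    - {"dp": [0, 0, 13], "roll": 0, "gripper": -1}
    - {"dp": [0, 0, 13], "roll": 0, "gripper": -1}

```text
clock: 2.7
eef_pos: [469.0, -285.4, 72.1]
eef_rot: [3.141, 0.001, 1.857]
wrist_force: [-0.1, 0.0, 7.5]
finger_gap: 0.8
finger_force: 3.6
```

Request:
carry_out:
  deltas:
    - {"dp": [0, 0, 2], "roll": 0, "gripper": -1}
    - {"dp": [0, 0, 4], "roll": 0, "gripper": -1}
    - {"dp": [0, 0, 4], "roll": 0, "gripper": -1}
    - {"dp": [0, 0, 4], "roll": 0, "gripper": -1}
    - {"dp": [0, 0, 4], "roll": 0, "gripper": -1}

```text
clock: 3.12
eef_pos: [469.1, -285.4, 68.6]
eef_rot: [3.14, 0.001, 1.857]
wrist_force: [-1.7, 1.9, 10.9]
finger_gap: 0.6
finger_force: 5.5
```

Request:
carry_out:
  deltas:
    - {"dp": [0, 0, -6], "roll": 0, "gripper": -1}
    - {"dp": [0, 0, -14], "roll": 0, "gripper": -1}
    - {"dp": [0, 0, -40], "roll": 0, "gripper": -1}
    - {"dp": [40, 4, -40], "roll": 6, "gripper": -1}
    - {"dp": [80, 8, -40], "roll": 12, "gripper": -1}
    - {"dp": [113.7, 11.6, -40], "roll": 16.5, "gripper": -1}
    - {"dp": [113.7, 11.6, -30], "roll": 16.5, "gripper": -1}
    - {"dp": [113.7, 11.6, -17], "roll": 16.5, "gripper": -1}
    - {"dp": [113.7, 11.6, -17], "roll": 16.5, "gripper": -1}
    - {"dp": [113.7, 11.6, -17], "roll": 16.5, "gripper": -1}
    - {"dp": [113.7, 11.6, -17], "roll": 16.5, "gripper": -1}

```text
clock: 4.03
eef_pos: [447.7, -173.2, 84.8]
eef_rot: [3.141, 0.0, 1.569]
wrist_force: [-0.2, -0.2, -0.0]
finger_gap: 0.1
finger_force: 0.0
```

```bash
python3 -c "
from h import *
print(go(447.8,-173,72,0)); print(read_state()['wrist_force'])"
```

```text
(array([ 0.2,  0.1, 12.8]), np.float64(-0.09509920754269773))
[-0.15037435 -0.23039037 -0.01644431]
```

Request:
carry_out:
  deltas:
    - {"dp": [0, 0, 5], "roll": 0, "gripper": -1}
    - {"dp": [0, 0, 8], "roll": 0, "gripper": -1}
    - {"dp": [0, 0, 11], "roll": 0, "gripper": -1}
    - {"dp": [0, 0, 14], "roll": 0, "gripper": -1}
    - {"dp": [0, 0, 16], "roll": 0, "gripper": -1}
    - {"dp": [0, 0, 16], "roll": 0, "gripper": -1}
    - {"dp": [0, 0, 16], "roll": 0, "gripper": -1}
    - {"dp": [0, 0, 16], "roll": 0, "gripper": -1}

```text
clock: 4.7
eef_pos: [447.8, -173.0, 68.7]
eef_rot: [3.141, 0.001, 1.569]
wrist_force: [-1.3, -1.6, 5.8]
finger_gap: 0.4
finger_force: 2.7
```

5.8 N at 8.3 mm, against 10.5 N for the first: this third black stamp (top pixel (429,314)) is the tired one. Next is the grasp.

Request:
carry_out:
  deltas:
    - {"dp": [0, 0, -6], "roll": 0, "gripper": -1}
    - {"dp": [0, 0, -14], "roll": 0, "gripper": -1}
    - {"dp": [0, 0, -26], "roll": 0, "gripper": 0.2}
    - {"dp": [0, 0, -26], "roll": 0, "gripper": 0.2}
    - {"dp": [0, 0, -26], "roll": 0, "gripper": 0.2}
    - {"dp": [0, 0, -26], "roll": 0, "gripper": 0.2}
    - {"dp": [0, 0, -26], "roll": 0, "gripper": 0.2}
    - {"dp": [0, 0, -26], "roll": 0, "gripper": 0.2}
    - {"dp": [0, 0, -26], "roll": 0, "gripper": 0.2}
    - {"dp": [0, 0, -26], "roll": 0, "gripper": 0.2}

```text
clock: 5.53
eef_pos: [447.4, -172.6, 94.2]
eef_rot: [-3.141, -0.0, 1.569]
wrist_force: [-0.3, 0.2, -0.9]
finger_gap: 50.4
finger_force: 0.0
```

```bash
python3 - <<'E'
from h import *
print(go(447.8,-173,38,0),read_state()['finger_gap'])
im=viewer.camera("scene"); cv2.imwrite("pics/s1.png",cv2.resize(im[180:400,60:340,::-1],None,fx=2.7,fy=2.7))
E
```

```text
(array([-0.4,  0.4, 56.2]), np.float64(-0.08385029084773334)) 50.356865438435115
```

View pics/s1.png

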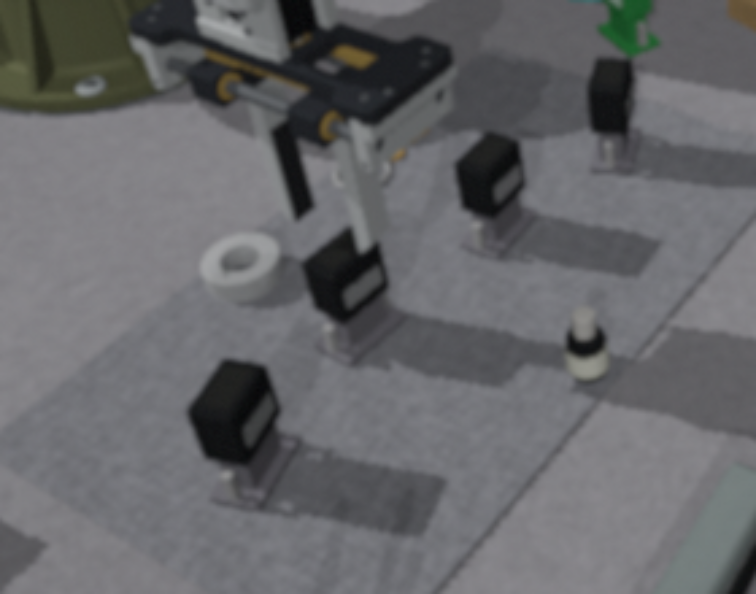

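The open fingers stand over the tired stamp at crop pixel (345,275), one on each side of it, and all four stamps are still upright. I'll go down and close.

Request:
carry_out:
  deltas:
    - {"dp": [0, 0, 15], "roll": 0, "gripper": 0.2}
    - {"dp": [0, 0, 30], "roll": 0, "gripper": 0.2}
    - {"dp": [0, 0, 45], "roll": 0, "gripper": 0.2}
    - {"dp": [0, 0, 56], "roll": 0, "gripper": 0.2}
    - {"dp": [0, 0, 56], "roll": 0, "gripper": 0.2}
    - {"dp": [0, 0, 56], "roll": 0, "gripper": 0.2}
  newtons: 15

```text
clock: 6.08
eef_pos: [447.4, -172.7, 38.4]
eef_rot: [-3.141, -0.0, 1.569]
wrist_force: [0.2, -0.2, 0.5]
finger_gap: 56.1
finger_force: 0.0
```

Request:
carry_out:
  deltas:
    - {"dp": [0, 0, 0], "roll": 0, "gripper": -0.3}
    - {"dp": [0, 0, 0], "roll": 0, "gripper": -0.4}
    - {"dp": [0, 0, 0], "roll": 0, "gripper": -0.5}
    - {"dp": [0, 0, 0], "roll": 0, "gripper": -0.7}
    - {"dp": [0, 0, 0], "roll": 0, "gripper": -1}
    - {"dp": [0, 0, 0], "roll": 0, "gripper": -1}
    - {"dp": [0, 0, 0], "roll": 0, "gripper": -1}
    - {"dp": [0, 0, 0], "roll": 0, "gripper": -1}
  newtons: 15

```text
clock: 6.75
eef_pos: [447.6, -172.7, 38.6]
eef_rot: [3.141, 0.0, 1.569]
wrist_force: [-0.9, 0.0, 2.1]
finger_gap: 28.3
finger_force: 14.7
```

Request:
carry_out:
  deltas:
    - {"dp": [0, 0, -5], "roll": 0, "gripper": -1}
    - {"dp": [0, 0, -15], "roll": 0, "gripper": -1}
    - {"dp": [0, 0, -35], "roll": 0, "gripper": -1}
    - {"dp": [0, 0, -60], "roll": 0, "gripper": -1}
    - {"dp": [0, 0, -85], "roll": 0, "gripper": -1}
    - {"dp": [0, 0, -105], "roll": 0, "gripper": -1}
    - {"dp": [0, 0, -115], "roll": 0, "gripper": -1}
    - {"dp": [0, 0, -115], "roll": 0, "gripper": -1}
    - {"dp": [0, 0, -115], "roll": 0, "gripper": -1}

```text
clock: 7.5
eef_pos: [447.4, -172.6, 153.2]
eef_rot: [3.142, 0.0, 1.569]
wrist_force: [0.2, 0.5, -2.0]
finger_gap: 28.2
finger_force: 14.7
```

```bash
python3 - <<'E'
from h import *
for y in(-.335,-.335+np.pi/2): print(go(551.5,315.2,153,y))
print(read_state()["joints"],read_state()["finger_gap"])
im=viewer.camera("scene"); cv2.imwrite("pics/s2.png",cv2.resize(im[120:400,60:430,::-1],None,fx=2,fy=2))
E
```

```text
(array([4.880e+02, 1.034e+02, 2.000e-01]), np.float64(19.112548147118382))
(array([4.880e+02, 1.034e+02, 2.000e-01]), np.float64(-70.88745185288161))
[-4.44690025e-01  1.96161003e-01  1.77849125e+00  1.51914465e-05
  1.16690539e+00 -4.43272888e-01] 28.240854978332692
```

View pics/s2.png

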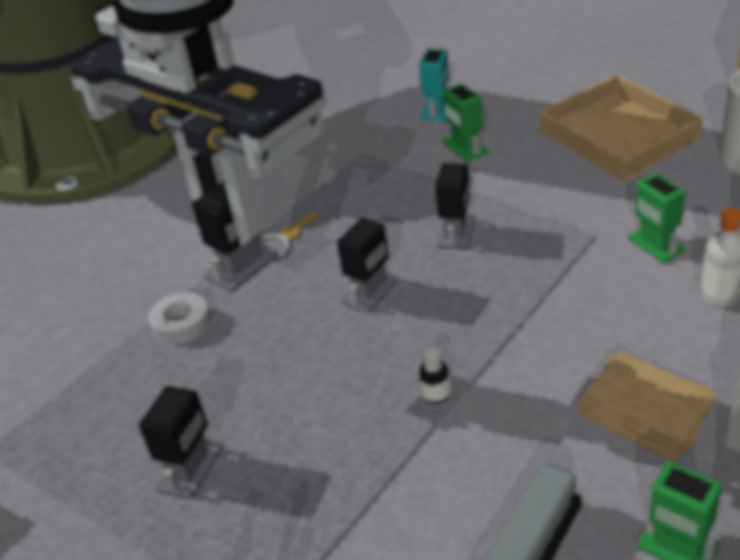

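The stamp hangs upright in the gripper at (215,235) and the other three are undisturbed. I'll carry it to the tray.

Request:
carry_out:
  deltas:
    - {"dp": [15, 3, 0], "roll": 1, "gripper": -1}
    - {"dp": [40, 8, 0], "roll": 2, "gripper": -1}
    - {"dp": [70, 15, 0], "roll": 3, "gripper": -1}
    - {"dp": [105, 22, 0], "roll": 5, "gripper": -1}
    - {"dp": [140, 30, 0], "roll": 6, "gripper": -1}
    - {"dp": [175, 37, 0], "roll": 8, "gripper": -1}
    - {"dp": [210, 44, 0], "roll": 10, "gripper": -1}
    - {"dp": [245, 52, 0], "roll": 12, "gripper": -1}
    - {"dp": [280, 59, 0], "roll": 14, "gripper": -1}
    - {"dp": [315, 66, 0], "roll": 16, "gripper": -1}
    - {"dp": [345, 73, 0], "roll": 18, "gripper": -1}
    - {"dp": [370, 78, 0], "roll": 19, "gripper": -1}

```text
clock: 8.55
eef_pos: [525.6, 199.3, 151.6]
eef_rot: [-3.139, 0.001, 1.237]
wrist_force: [0.1, -0.2, -1.3]
finger_gap: 28.2
finger_force: 14.7
```

```bash
python3 -c "
from h import *
print(go(551.5,315.2,153,-.335),read_state()['finger_gap'])"
```

```text
(array([118. , -13.5,  -1.5]), np.float64(0.05483453942225386)) 28.244450056856223
```

Request:
carry_out:
  deltas:
    - {"dp": [20, -2, 0], "roll": 0, "gripper": -1}
    - {"dp": [45, -5, 0], "roll": 0, "gripper": -1}
    - {"dp": [70, -8, 0], "roll": 0, "gripper": -1}
    - {"dp": [95, -11, 0], "roll": 0, "gripper": -1}
    - {"dp": [112, -13, 0], "roll": 0, "gripper": -1}
    - {"dp": [118, -13.5, 0], "roll": 0, "gripper": -1}
    - {"dp": [118, -13.5, 25], "roll": 0, "gripper": -1}
    - {"dp": [118, -13.5, 50], "roll": 0, "gripper": -1}
    - {"dp": [118, -13.5, 70], "roll": 0, "gripper": -1}
    - {"dp": [118, -13.5, 80], "roll": 0, "gripper": -1}
    - {"dp": [118, -13.5, 80], "roll": 0, "gripper": -1}
    - {"dp": [118, -13.5, 80], "roll": 0, "gripper": -1}

```text
clock: 9.55
eef_pos: [551.9, 312.7, 73.5]
eef_rot: [-3.141, 0.0, 1.237]
wrist_force: [0.1, -0.3, -1.1]
finger_gap: 28.3
finger_force: 14.7
```

```bash
python3 - <<'E'
from h import *
print(go(551.5,315.2,43,-.335),read_state()['finger_gap'],read_state()["wrist_force"])
a=viewer.camera("scene");b=viewer.camera("top"); f=lambda i:cv2.resize(i[...,::-1],(400,400))
cv2.imwrite("pics/s3.png",np.hstack([f(a[80:240,290:450]),f(b[180:340,80:240])]))
E
```

```text
(array([ 2.2, -1.2, 30.5]), np.float64(0.09338949445285818)) 28.29825353338733 [ 0.14456162 -0.25741365 -1.11182959]
```

View pics/s3.png

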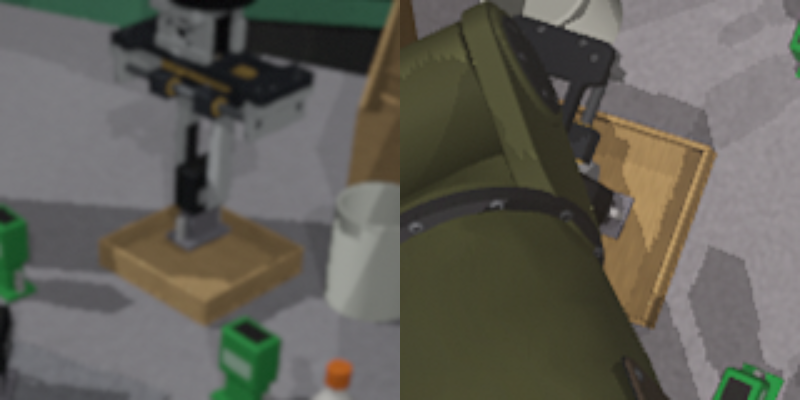

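The stamp hangs over the tray's middle and the gripper's body stays above the mug. I'll lower it slowly.

Request:
carry_out:
  deltas:
    - {"dp": [1, -0.5, 10], "roll": 0, "gripper": -1}
    - {"dp": [2, -1, 18], "roll": 0, "gripper": -1}
    - {"dp": [2, -1, 24], "roll": 0, "gripper": -1}
    - {"dp": [2, -1, 28], "roll": 0, "gripper": -1}
    - {"dp": [2, -1, 30], "roll": 0, "gripper": -1}
    - {"dp": [2, -1, 31], "roll": 0, "gripper": -1}
    - {"dp": [2, -1, 32], "roll": 0, "gripper": -1}
    - {"dp": [2, -1, 33], "roll": 0, "gripper": -1}
    - {"dp": [2, -1, 33], "roll": 0, "gripper": -1}
    - {"dp": [2, -1, 33], "roll": 0, "gripper": -1}

```text
clock: 10.48
eef_pos: [551.7, 315.3, 40.6]
eef_rot: [3.141, -0.0, 1.238]
wrist_force: [0.3, -0.2, -1.4]
finger_gap: 28.1
finger_force: 14.7
```

Request:
carry_out:
  deltas:
    - {"dp": [0, 0, 0.3], "roll": 0, "gripper": -1}
    - {"dp": [0, 0, 0.6], "roll": 0, "gripper": -1}
    - {"dp": [0, 0, 0.9], "roll": 0, "gripper": -1}
    - {"dp": [0, 0, 1.2], "roll": 0, "gripper": -1}
    - {"dp": [0, 0, 1.2], "roll": 0, "gripper": -1}
    - {"dp": [0, 0, 1.2], "roll": 0, "gripper": -1}

```text
clock: 10.98
eef_pos: [551.7, 315.4, 39.5]
eef_rot: [3.141, -0.0, 1.238]
wrist_force: [-1.4, 0.2, 2.8]
finger_gap: 28.4
finger_force: 14.7
```

The stamp has touched the floor of the tray. I'll open partly and rise.

Request:
carry_out:
  deltas:
    - {"dp": [0, 0, 0], "roll": 0, "gripper": -0.35}
    - {"dp": [0, 0, 0], "roll": 0, "gripper": -0.3}
    - {"dp": [0, 0, 0], "roll": 0, "gripper": -0.1}
    - {"dp": [0, 0, 0], "roll": 0, "gripper": 0}
    - {"dp": [0, 0, 0], "roll": 0, "gripper": 0}
    - {"dp": [0, 0, 0], "roll": 0, "gripper": 0}
    - {"dp": [0, 0, -10], "roll": 0, "gripper": 0}
    - {"dp": [0, 0, -30], "roll": 0, "gripper": 0}
    - {"dp": [0, 0, -60], "roll": 0, "gripper": 0}
    - {"dp": [0, 0, -95], "roll": 0, "gripper": 0}
    - {"dp": [0, 0, -130], "roll": 0, "gripper": 0}
    - {"dp": [0, 0, -150], "roll": 0, "gripper": 0}

```text
clock: 11.98
eef_pos: [552.3, 315.7, 194.5]
eef_rot: [3.138, -0.004, 1.238]
wrist_force: [-0.4, 0.2, 0.2]
finger_gap: 46.9
finger_force: 0.0
```

Request:
carry_out:
  deltas:
    - {"dp": [-30, 0, -10], "roll": 0, "gripper": 0}
    - {"dp": [-70, 0, -10], "roll": 0, "gripper": 0}
    - {"dp": [-110, 0, -10], "roll": 0, "gripper": 0}
    - {"dp": [-150, 0, -10], "roll": 0, "gripper": 0}
    - {"dp": [-190, 0, -10], "roll": 0, "gripper": 0}
    - {"dp": [-220, 0, -10], "roll": 0, "gripper": 0}
    - {"dp": [-220, 0, -10], "roll": 0, "gripper": 0}

```text
clock: 12.57
eef_pos: [478.5, 103.8, 200.4]
eef_rot: [3.14, 0.0, 1.235]
wrist_force: [-0.7, 0.8, -0.9]
finger_gap: 47.0
finger_force: 0.0
```

```bash
python3 - <<'E'
from h import *
a=viewer.camera("scene");b=viewer.camera("top"); f=lambda i:cv2.resize(i[...,::-1],(400,400))
print(read_state()["eef_pos"],read_state()["wrist_force"])
cv2.imwrite("pics/s4.png",np.hstack([f(a[120:420,100:430]),f(b[180:340,80:240])]))
E
```

```text
[479.80051303 106.79866217 200.36771288] [-0.31816818  0.35126701  0.61834614]
```

View pics/s4.png

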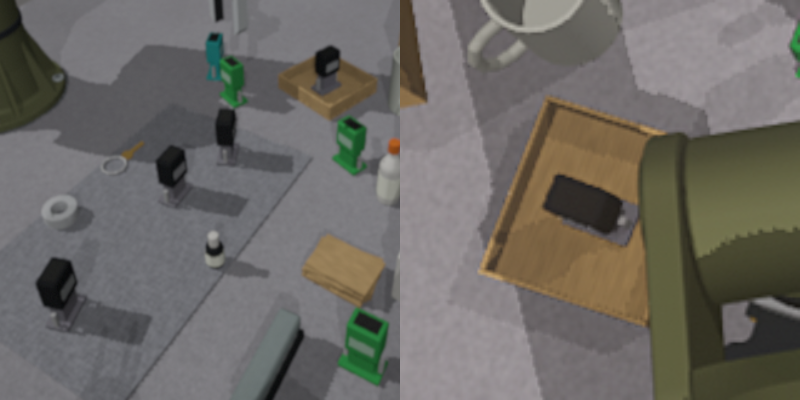

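The stamp stands upright in the middle of the tray, (327,70) in the left half of the picture. The other three stamps and the bystanders in view are where they were, so I'll hand in.

```bash
python3 -c "
from cell import manip
print(manip.sign_off())"
```

```text
the job is handed in; nothing more can be done
None
```

The tired stamp pushed back with 5.8 N at about 8 mm, against about 10.5 N for the other one I squeezed. It now stands upright in the repair tray, released, and the job is handed in.

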